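Dial the tip dispenser to the ball-knob hole and tip it out

TASK

Get the four red ball knobs out of the clear tip dispenser into the yellow bin in front of it. First turn the dial cap until the hole just big enough for one knob at a time has clicked in at the red mark; then press the orange-handled side lever down until the drum has gone over and stays tipped by itself, and let all four knobs roll into the bin. Leave the bin and everything else on the bench standing where it is.

Things in the scene. Friction and masses are not known exactly. Their poses are not given: they have to be found in the camera images.
- dispenser: Bench tip dispenser, fixed: grey base, two cheeks (outer faces 79 mm either side of the middle, 193 mm high) that carry a clear drum (120 mm across, 130 mm long) on a level pivot. Origin on the bench under the pivot, midway between the cheeks; the pivot lies 165 mm up, along the body's y; z up. At rest the drum leans 43 degrees from vertical, its mouth with the dial cap looking up and towards -x.
- drum (a joint): Tip angle about the pivot: 0 at rest (mouth up), grows as the mouth goes over towards -x and down, 1.35 rad at the stop (drum axis 30 degrees below level, mouth over the bin). A red weight on the shaft's +y end (160 mm out, swinging 125 mm round it) holds it back: about 7 N straight down on the lever handle, fading to nothing near 0.9 rad; past that it carries the drum to the stop and holds it.
- lever_handle (a point): Middle of the drum's side lever handle: round, orange, 22 mm thick, 72 mm long, parallel to the pivot, 140 mm from the pivot axis, on a dark bar fixed to the drum outside the -y cheek; 146 mm to the -y side of the dispenser's middle. At rest the lever rises 34 degrees above level towards the dispenser's -x (handle 243 mm above the bench); at the stop it points 43 degrees below level (69 mm).
- dial (a joint): Dial cap on the drum, positive anticlockwise seen facing it. Clicks at 0: 16 mm hole at the opening, 1.222: 21 mm, 2.443: 34 mm, 3.665: 41 mm (stops 0.06 beyond the ends). The drum's one opening is at the dial's low side (towards -x), marked by a red block outside the rim. A click (up to 0.1 N m) draws it to the nearest of these; let go within 0.3 rad of one it settles within about 0.08.
- dial_grip (a point): Point on the dial's axis inside its orange grip bar, 20 mm above the dial's face, 93 mm from the pivot. z: the dial's axis, out of the face (43 degrees from vertical at rest); x: along the bar; the frame turns with the dial. Bar 50 mm long (x), 14 mm thick (y), 32 mm tall above the face, so its top is 12 mm beyond the point. Aluminium dial 131 mm across, black rim 2 mm high.
- bin: Loose yellow open bin, 150 (x) x 130 (y) x 60 mm, walls 4 mm, in front of the dispenser under the tipped mouth. Origin under its centre.
- bin_in (a point): Centre of the yellow bin's inner floor, 4 mm above the bench; x along the 142 mm inner length, y along the 122 mm inner width.
- ball1: One of four red ball knobs, 25 mm across with a small brass insert, about 20 g, lying inside the clear drum at the start. Origin at its centre.
- ball2: One of four red ball knobs, 25 mm across with a small brass insert, about 20 g, lying inside the clear drum at the start. Origin at its centre.
- ball3: One of four red ball knobs, 25 mm across with a small brass insert, about 20 g, lying inside the clear drum at the start. Origin at its centre.
- ball4: One of four red ball knobs, 25 mm across with a small brass insert, about 20 g, lying inside the clear drum at the start. Origin at its centre.
- jar: Bystander: glass jar with a black lid, 76 mm across, 100 mm high, on the +y side of the dispenser. Origin under its centre.
- spray_can: Bystander: blue can with a red cap, 58 mm across, 170 mm high, on the +y side of the dispenser. Origin under its centre.
- carton: Bystander: cardboard carton 120 x 90 x 50 mm, behind the lever on the -y side. Origin under its centre.
- screwdriver: Bystander: screwdriver with a black handle, 200 mm long, lying on the bench on the -y side. Origin under its middle.
- spanner: Bystander: steel spanner, 180 mm long, lying on the left of the bench. Origin under its middle.
- mug: Bystander: blue mug, 80 mm across, 95 mm high, on the left of the bench. Origin under its centre.

How it is judged:
By the outcome, as a careful person would: the job done as asked, in the order asked, and still so for the second after the job is handed in, with the robot touching nothing.
It also fails if it takes over 72 s, if anything falls off the work surface, if the arm or the gripper's body presses on something with over 40 N, if the wrist force passes 120 N, or if a joint passes its speed limit or range.

ROBOT

A 7-joint arm with a two-finger parallel gripper is mounted at the origin on the work surface. World frame = base frame: x ahead of the robot, y to its left, z up, the work surface at z = 0. Lengths are in m, angles in rad, forces in N, time in s.
With the tool pointing down it reaches from about 0.425 to 0.95 m from the base axis. Payload 4.7 kg.
Tool frame: the origin (TCP) lies between the finger pads; the fingertips stand ahead of it and the grasp point (between the pads) is the TCP (arm.tcp_to_tips is the x of the fingertips in the tool frame, in m); x points along the fingers, y is the direction in which the jaws open and shut, and the axes are right-handed (so a half turn about x gives the same grasp; the last joint's range is limited). The gripper opens to 87 mm and grips with 3 to 60 N. Pads are 19 mm wide; open, the fingers measure 117 mm over their backs; the gripper's body (75 mm by 190 mm) begins 51 mm behind the grasp point.
Start: joints at [-0.029, 0.469, -0.049, 1.532, 0.024, 1.141, -0.082], TCP at [0.675, 0, 0.218] pointing down, gripper open.
Joint ranges: [-2.59, 2.59], [-0.33, 1.99], [-1.39, 1.29], [0.1, 2.45], [-1.04, 4.18], [0.21, 1.99], [-2.66, 2.66]. Speed limits (rad/s): [2.57, 2.57, 3.14, 3.14, 3.14, 3.14, 3.14].

INTERFACE

Orientations are given as a unit quaternion [x, y, z, w].
In Python, from workcell import arm, viewer, cut_out gives the robot as it stands. The module is installed in compiled form; this text tells all that it offers.
- The arm moves only by the shell command python3 -m creep 'ROWS' [OPENING] [FORCE]. ROWS is JSON, a list of rows, each a list of 6 numbers: the shift along the tool's x, y, z in cm, then the turn, a rotation vector about the tool's x, y, z in rad. In form: [[x, y, z, rx, ry, rz], ...]. A call has 1 to 20 rows; each row is the pose to reach, as a shift and turn from the pose commanded when the call began, along the tool's axes at that moment; what a row does not reach only later rows make up. A row lasts 1/10 s, in which the tool goes at most 50 mm and 8.59 degrees, less where a joint would pass 70% of its speed; a pose out of reach is approached as far as the arm can. A call with a gripper value outside its range is refused whole. OPENING is the closure, from 0 (fully open) to 1 (shut), set as the call begins (- or left out, the last holds). The fingers move at their own pace and stop on an object; FORCE is the grip in N (left out, the last holds). Time passes only in rows, so rows that repeat a pose let the fingers close. It gives the time, the measured TCP pose, the force and the opening at its end, in the units of the state.
- arm.sense(): the state, without advancing time (a new reading comes with each control period).
- viewer.get_image(name): name is "scene" or "side" or "wrist"; returns the picture (480x640x3 uint8, blue, green, red); there is no depth.
- viewer.camera_model(name): a dict with "fx", "fy", "cx", "cy" (pixels), "eye" and "orientation" of the camera in the world. Camera axes: x right, y up, looking along -z (the intrinsics and any distortion apply to the point x, -y, -z); pixel columns grow to the right and rows downward; lengths in m; the calibration is good to about 2 mm. A picture is of the moment at which its call begins: read the wrist's pose just before it. camera_model takes no time and is no camera call; for the wrist camera it gives the pose at the moment of the call.
- arm.job_done(): hands the job in, once; it reports no verdict.
Trained networks look in the newest picture that a camera, given by its name, has taken for a name from the list of things; names that differ only in an ending like _2 or _b are one class to them, and where a whole thing is asked for, a point or a joint stands for the part that bears it (a point fixed in the world has none). Each returns a list of dicts, best first, with "score" (0 to 1); they miss things now and then, are a little off and sometimes report something else, mostly with a low value. They report only what shows in the picture. A call takes as long as a camera call.
- cut_out(camera, name): "region" (480x640 bool, what is visible of it) and "at" ([column, row] in pixels, amid what is visible of it).
The state is a dict: "clock": time; "joints": joint angles; "joint_vel": joint speeds; "joint_torque": joint torques, N m; "ee_pos": TCP position; "ee_rot": TCP orientation; "ft_force": force on the tool from outside, world axes, zero at the start; "wrist_torque": the same for the moment, N m; "width": finger opening in m.
Only numpy, scipy, OpenCV 4.12 (cv2) and the standard library are available. Lean on these libraries where they do the work, as an engineer would, in place of code of your own. Each camera call takes 0.05 s, during which the arm holds its last target. There are 200 camera calls.

## Working session

There is one attempt and no reset: what is moved stays moved. The work goes in short steps, Python scripts to look and compute and a shell command to move; the robot and the scene stay as the last step left them, time stands still between calls to the robot, and variables do not carry over. Pictures are saved under pics/ and viewed, about 8 in all and at most 12, crops included, and the job is handed in when it is done.

```bash
mkdir -p pics; ls; python3 - <<'E'
from workcell import arm, viewer, cut_out
import cv2, numpy as np
for c in ["scene","side"]:
    im=viewer.get_image(c); cv2.imwrite(f"pics/{c}1.png",im)
    m=viewer.camera_model(c); print(c,{k:np.round(v,4).tolist() for k,v in m.items() if not isinstance(v,str)})
    for n in ["dispenser","lever_handle","dial_grip","bin","ball1","carton"]:
        print(n,[(round(d["score"],2),np.round(d["at"]).tolist(),int(d["region"].sum())) for d in cut_out(c,n)[:3]])
s=arm.sense(); print(s["clock"],s["ee_pos"],s["ee_rot"],arm.tcp_to_tips)
E
```

```text
pics
scene {'fx': 511.1359, 'fy': 511.1359, 'cx': 327.0329, 'cy': 234.689, 'eye': [1.3081, -0.0576, 1.1752], 'orientation': [0.2453, 0.195, 0.5884, 0.7454]}
dispenser [(0.77, [269.0, 304.0], 8563), (0.58, [263.0, 285.0], 4649)]
lever_handle [(0.97, [265.0, 284.0], 4400)]
dial_grip [(0.92, [253.0, 257.0], 779)]
bin [(0.7, [236.0, 277.0], 351), (0.41, [454.0, 212.0], 1174), (0.25, [340.0, 262.0], 802)]
ball1 [(0.73, [268.0, 287.0], 4580)]
carton [(0.7, [200.0, 351.0], 2136)]
side {'fx': 616.0958, 'fy': 616.0958, 'cx': 326.953, 'cy': 248.1214, 'eye': [0.0444, -0.7304, 1.3607], 'orientation': [0.324, -0.0939, -0.2488, 0.9079]}
dispenser [(0.8, [411.0, 282.0], 5293)]
lever_handle [(0.61, [407.0, 272.0], 3650), (0.55, [336.0, 260.0], 1010)]
dial_grip [(0.89, [397.0, 269.0], 1887)]
bin [(0.69, [368.0, 326.0], 3615)]
ball1 []
carton [(0.58, [464.0, 345.0], 2045)]
0.7 [6.75028092e-01 4.99176798e-05 2.17814306e-01] [ 0.50002864  0.49998267 -0.4999527   0.50003598] 0.019
```

View pics/scene1.png

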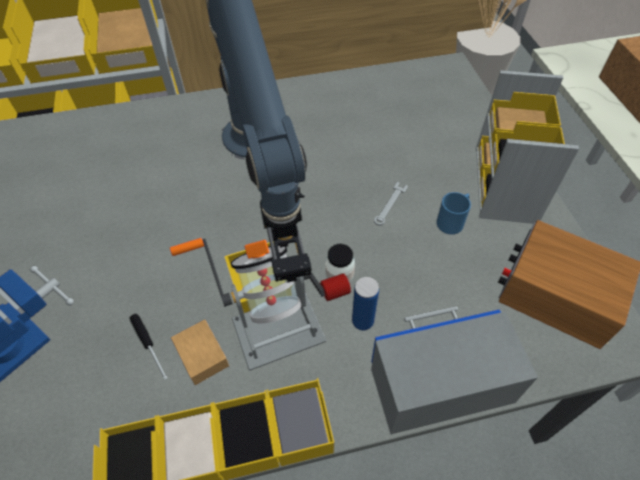

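View pics/side1.png

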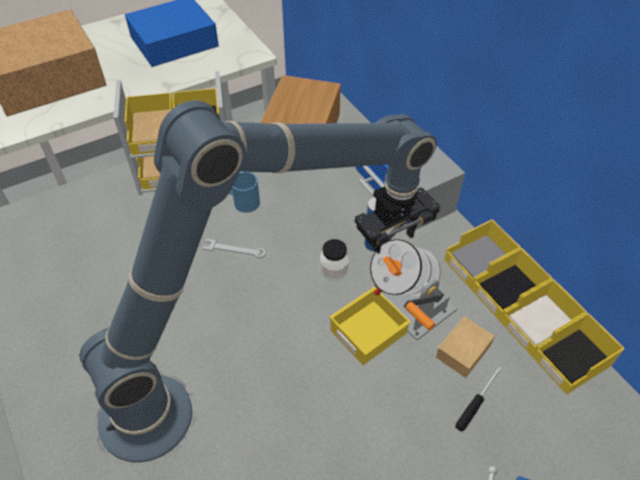

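The scene view shows the handle at (187,246), dial grip at about (257,248), dispenser base at about (280,335) and carton at (200,350). The side view shows the bin at (368,326), grip at (392,266) and handle at (420,315).

```bash
python3 - <<'E'
import cv2, numpy as np
a=cv2.imread("pics/scene1.png")[225:375,160:360]; b=cv2.imread("pics/side1.png")[225:375,320:520]
cv2.imwrite("pics/c1.png",np.vstack([cv2.resize(x,None,fx=4,fy=4,interpolation=cv2.INTER_CUBIC)[:600] for x in (a,)]))
cv2.imwrite("pics/c2.png",cv2.resize(b,None,fx=4,fy=4,interpolation=cv2.INTER_CUBIC))
E
```

```text
(no output)
```

View pics/c1.png

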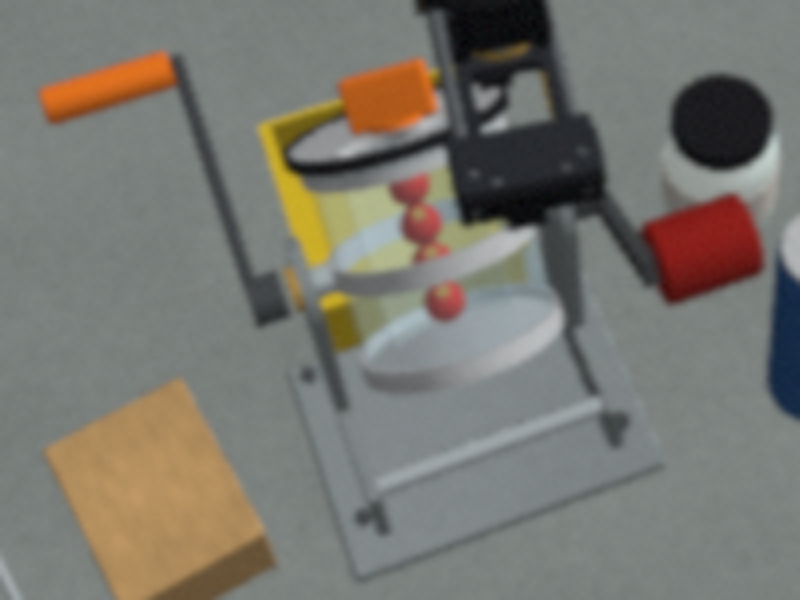

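View pics/c2.png

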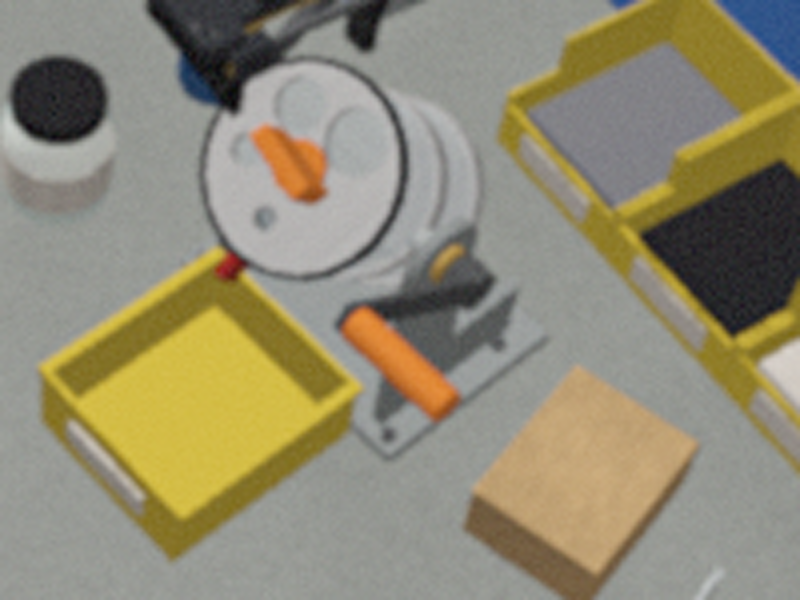

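```bash
cat > h.py <<'E'
import numpy as np
from scipy.spatial.transform import Rotation as R
from scipy.optimize import least_squares
from workcell import arm, viewer, cut_out
def proj(m,P):
    p=R.from_quat(m["orientation"]).inv().apply(np.atleast_2d(P)-np.array(m["eye"]))
    return np.c_[m["cx"]+m["fx"]*p[:,0]/-p[:,2], m["cy"]-m["fy"]*p[:,1]/-p[:,2]]
def body(q,P):
    return R.from_euler("z",q[2]).apply(np.atleast_2d(P))+[q[0],q[1],0]
def rows(T,Rt):
    """shift(cm) and rotvec from the present measured pose to target"""
    s=arm.sense(); R0=R.from_quat(s["ee_rot"])
    return np.round(100*R0.inv().apply(np.array(T)-s["ee_pos"]),2), np.round((R0.inv()*Rt).as_rotvec(),3)
E
python3 - <<'E'
from h import *
sc,sd=viewer.camera_model("scene"),viewer.camera_model("side")
c=np.cos(np.radians(34))*.14; h=lambda y:[-c,y,.243]
g=[-.0634,0,.233]; f=[-.0498,0,.2184]
L=np.array([h(-.182),h(-.110),g]); ps=np.array([[45,105],[172,70],[388,97]])/4+[160,225]
L2=np.array([h(-.182),h(-.110),f]); pd=np.array([[448,402],[353,320],[303,168]])/4+[320,225]
fun=lambda q:np.r_[(proj(sc,body(q,L))-ps).ravel(),(proj(sd,body(q,L2))-pd).ravel()]
for y0 in (0,-.3,.3):
    r=least_squares(fun,[.75,0,y0]); print(r.x,np.round(r.fun,1))
q=r.x
B=np.array([[sx*.075,sy*.065,.06] for sx,sy in((1,1),(1,-1),(-1,-1),(-1,1))])
pb=np.array([[222,252],[360,388],[172,515],[40,370]])/4+[320,225]
rb=least_squares(lambda b:(proj(sd,body(b,B))-pb).ravel(),[.6,0,q[2]]); print("bin",rb.x,np.round(rb.fun,1))
print("bin in disp",R.from_euler("z",-q[2]).apply([rb.x[0]-q[0],rb.x[1]-q[1],0]), "grip",body(q,g),"handle",body(q,h(-.146)))
# bar direction in side image
a=proj(sd,body(q,[g,[g[0],.025,g[2]],[g[0],-.025,g[2]]])); print((a-[320,225])*4)
E
```

```text
[ 0.69491725 -0.05093076  0.13158977] [-0.1  1.4  0.2  0.7  0.5  0.  -0.8  1.9 -0.2  0.3 -0.4 -1. ]
[ 0.69491725 -0.05093076  0.1315898 ] [-0.1  1.4  0.2  0.7  0.5  0.  -0.8  1.9 -0.2  0.3 -0.4 -1. ]
[ 0.69491725 -0.05093076  0.1315898 ] [-0.1  1.4  0.2  0.7  0.5  0.  -0.8  1.9 -0.2  0.3 -0.4 -1. ]
bin [ 0.57653755 -0.07096441  0.11557606] [ 0.3  0.  -0.4 -0.1  0.2  0.2  0.  -0.1]
bin in disp [-0.11998488 -0.00432781  0.        ] grip [[ 0.63206537 -0.05924949  0.233     ]] handle [[ 0.59901214 -0.21089748  0.243     ]]
[[286.47897884 160.11432203]
 [257.73772899 133.50341761]
 [315.72055632 187.18846903]]
```

```bash
cat >> h.py <<'E'
Q=[0.6949,-0.0509,0.1316]
def dialR(th,tilt=43,Q=Q):
    """tool at the dial: x into the face, jaws across the bar after an anticlockwise dial turn th"""
    t=np.radians(tilt); x=np.array([np.sin(t),0,-np.cos(t)]); u=np.array([np.cos(t),0,np.sin(t)])
    M=lambda y:R.from_euler("z",Q[2])*R.from_matrix(np.c_[x,y,np.cross(x,y)])*R.from_rotvec([-th,0,0])
    return M(u),M(-u)
def axpt(d,Q=Q): return body(Q,[[-np.sin(np.radians(43))*d,0,.165+np.cos(np.radians(43))*d]])[0]
E
python3 - <<'E'
from h import *
s=arm.sense(); print(R.from_quat(s["ee_rot"]).as_matrix().round(2))
for Rt in dialR(0): print(rows(axpt(.22),Rt))
E
```

```text
[[ 0.  1.  0.]
 [ 0.  0. -1.]
 [-1.  0. -0.]]
(array([-10.81, -12.89,   7.06]), array([-0.125,  0.049,  0.749]))
(array([-10.81, -12.89,   7.06]), array([ 2.808,  1.106, -0.073]))
```

```bash
python3 -m creep '[[-4,0,0,0,0,0],[-8,0,0,0,0,0],[-12,0,0,0,0,0],[-12,0,0,0,0,0]]' 0
```

```text
clock: 1.1
ee_pos: [0.6778, 0.0002, 0.3452]
ee_rot: [0.503, 0.497, -0.497, 0.503]
ft_force: [0.1, -0.4, 0.4]
width: 0.0872
```

```bash
python3 - <<'E'
from h import *
print(rows(axpt(.22),dialR(0)[0]),axpt(.22))
E
```

```text
(array([  1.76, -13.19,   7.08]), array([-0.125,  0.049,  0.736])) [ 0.54615772 -0.07058827  0.32589781]
```

```bash
python3 -m creep '[[-1,-5,1,0,0,0.1],[-1,-9,4,-0.05,0.02,0.25],[0,-13.2,7.1,-0.08,0.03,0.4],[1.7,-13.2,7.1,-0.1,0.04,0.55],[1.7,-13.2,7.1,-0.125,0.05,0.7],[1.75,-13.2,7.1,-0.125,0.05,0.736],[1.75,-13.2,7.1,-0.125,0.05,0.736]]' 0.35
python3 - <<'E'
from h import *; import cv2
print(rows(axpt(.22),dialR(0)[0]),arm.sense()["joints"].round(2))
im=viewer.get_image("wrist"); cv2.imwrite("pics/w1.png",im); m=viewer.camera_model("wrist")
for n in ("dial_grip",):
  d=cut_out("wrist",n); print([(x["score"],x["at"]) for x in d])
u=np.radians(43)
print("pred grip, dial centre, mark", proj(m,np.array([axpt(.093),axpt(.105),axpt(.073)])).round())
print(proj(m,np.array([axpt(.105)+R.from_euler('z',Q[2]).apply([0,k,0]) for k in(-.025,.025)])).round())
E
```

```text
clock: 1.8
ee_pos: [0.54, -0.0713, 0.3179]
ee_rot: [0.627, 0.329, -0.244, 0.662]
ft_force: [0.5, -0.2, 0.3]
width: 0.0569
(array([-0.18,  0.99,  0.  ]), array([-0.004, -0.001,  0.017])) [ 0.09 -0.12  0.08  2.21 -0.53  0.39  0.72]
[(0.9, [319.6, 226.8])]
pred grip, dial centre, mark [[329. 234.]
 [329. 237.]
 [328. 228.]]
[[329. 272.]
 [329. 201.]]
```

View pics/w1.png

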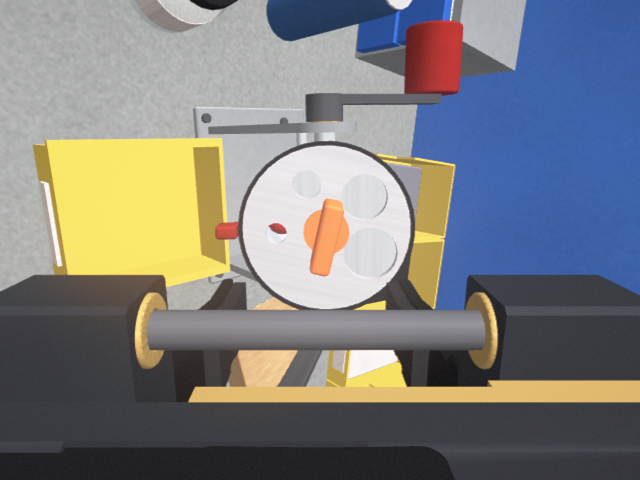

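The wrist picture shows the dial centred at (327,227), with the grip bar top at (333,202) and bottom at (320,272), about 0.18 rad clockwise of the jaws' normal. The 16 mm hole at (277,232) faces the red block at (227,231). The predicted grip position matches within a few pixels.

```bash
python3 -m creep '[[0,0,0,0.18,0,0],[0,0,0,0.18,0,0],[0,0,0,0.18,0,0]]' 0.35
python3 - <<'E'
from h import *
print(arm.sense()["joints"].round(2)); 
for d in (.22,.103): print(rows(axpt(d),dialR(-.18)[0]))
E
```

```text
clock: 2.2
ee_pos: [0.5441, -0.0708, 0.3209]
ee_rot: [0.683, 0.306, -0.271, 0.605]
ft_force: [-0.4, 0.8, -1.1]
width: 0.0567
[ 0.12 -0.12  0.05  2.2  -0.53  0.39  0.55]
(array([-0.23,  0.49, -0.08]), array([0.002, 0.001, 0.013]))
(array([11.47,  0.64, -0.09]), array([0.002, 0.001, 0.013]))
```

```bash
python3 -m creep '[[2,0.2,0,0,0,0],[4,0.2,0,0,0,0],[6,0.2,0,0,0,0.01],[6.5,0.2,0,0,0,0.01],[6.5,0.2,0,0,0,0.01],[6.5,0.2,0,0,0,0.01]]' 0.35
python3 - <<'E'
from h import *
print(arm.sense()["joints"].round(2)); 
print(rows(axpt(.103),dialR(-.18)[0]))
E
```

```text
clock: 2.8
ee_pos: [0.588, -0.0654, 0.2742]
ee_rot: [0.685, 0.302, -0.268, 0.606]
ft_force: [-0.9, -0.4, 0.2]
width: 0.0568
[ 0.07  0.02  0.07  2.21 -0.77  0.26  0.78]
(array([ 5.04,  0.44, -0.12]), array([-0.   ,  0.001,  0.003]))
```

```bash
python3 -m creep '[[1.5,0.3,-0.1,0,0,0],[3,0.4,-0.1,0,0,0],[4.2,0.4,-0.1,0,0,0],[5,0.4,-0.1,0,0,0],[5,0.4,-0.1,0,0,0],[5,0.4,-0.1,0,0,0],[5,0.4,-0.1,0,0,0]]' 0.35
python3 - <<'E'
from h import *
import cv2
print(arm.sense()["joints"].round(2)); 
print(rows(axpt(.103),dialR(-.18)[0]))
cv2.imwrite("pics/w2.png",viewer.get_image("wrist"))
E
```

```text
clock: 3.5
ee_pos: [0.6245, -0.0606, 0.2418]
ee_rot: [0.686, 0.302, -0.269, 0.606]
ft_force: [-0.7, -0.6, -0.2]
width: 0.0566
[ 0.    0.12  0.12  2.18 -1.04  0.21  1.03]
(array([ 0.16, -0.05, -0.03]), array([-0.001,  0.001,  0.004]))
```

View pics/w2.png

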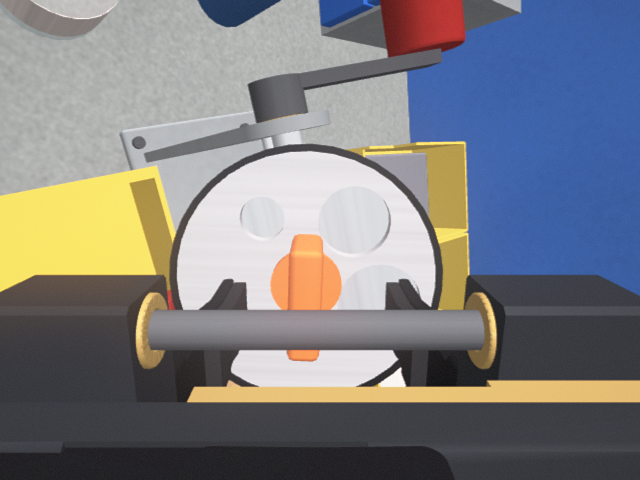

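The bar now stands parallel to and between the fingers (bar x≈305, fingers 235 and 400). I'll grip it and turn.

```bash
python3 -m creep '[[0,0,0,0,0,0],[0,0,0,0,0,0],[0,0,0,0,0,0],[0,0,0,0,0,0],[0,0,0,0,0,0],[0,0,0,0,0,0]]' 1 25
python3 -m creep '[[0,0,0,-0.13,0,0],[0,0,0,-0.26,0,0],[0,0,0,-0.39,0,0],[0,0,0,-0.52,0,0],[0,0,0,-0.65,0,0],[0,0,0,-0.65,0,0]]'
python3 - <<'E'
from h import *
print(arm.sense()["joints"].round(2)); 
print(rows(axpt(.103),dialR(-.18+.65)[0]))
E
```

```text
clock: 4.15
ee_pos: [0.6229, -0.0601, 0.239]
ee_rot: [0.685, 0.304, -0.27, 0.605]
ft_force: [-9.4, -1.5, -2.8]
width: 0.0164
clock: 4.75
ee_pos: [0.6252, -0.0605, 0.2429]
ee_rot: [0.456, 0.372, -0.157, 0.794]
ft_force: [-7.2, 1.1, 9.6]
width: 0.0004
[ 0.01  0.12  0.12  2.18 -1.04  0.21  1.68]
(array([ 0.2 , -0.14, -0.11]), array([ 0.001, -0.001,  0.002]))
```

```bash
python3 - <<'E'
from h import *
import cv2
w=viewer.get_image("wrist"); s=viewer.get_image("side")
cv2.imwrite("pics/w3.png",np.hstack([w[140:440,100:500],cv2.resize(s[215:335,340:500],None,fx=2.5,fy=2.5)]))
E
```

```text
(no output)
```

View pics/w3.png

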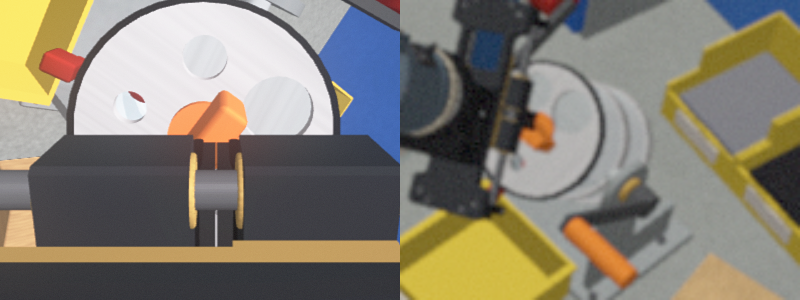

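```bash
python3 - <<'E'
from h import *
s=arm.sense(); R0=R.from_quat(s["ee_rot"]); m=viewer.camera_model("wrist")
off=R0.inv().apply(np.array(m["eye"])-s["ee_pos"]); ro=R0.inv()*R.from_quat(m["orientation"])
print("cam in tool",off, ro.as_matrix().round(2).tolist())
# w2 pose
R2=R.from_quat([0.686,0.302,-0.269,0.606]); p2=np.array([.6245,-.0606,.2418])
m2=dict(m,eye=p2+R2.apply(off),orientation=(R2*ro).as_quat())
print("tcp,tips",proj(m2,[p2,p2+R2.apply([.019,0,0])]).round())
X=R.from_euler('z',Q[2])*R.from_euler('y',-np.radians(43)); Z=X.apply([0,0,1])
def P(d,th,r): return axpt(d)+X.apply([r*np.cos(th),r*np.sin(th),0])
for d in(.105,.093,.073): print(d,proj(m2,[P(d,np.pi/2-.18,r) for r in(-.025,0,.025)]).round().tolist())
print("rim",proj(m2,[P(.075,a,.0655) for a in (0,np.pi/2,np.pi,-np.pi/2)]).round().tolist(),"mark",proj(m2,[P(.073,np.pi,.07)]).round())
print("now dial0 hole dir",proj(m,[P(.073,a,r) for a,r in((np.pi,.04),(np.pi,.075),(0,0))]).round())
E
```

```text
cam in tool [-1.67439136e-01  1.37695342e-05 -6.63294146e-02] [[0.0, 0.25, -0.97], [1.0, 0.0, 0.0], [0.0, -0.97, -0.25]]
tcp,tips [[316. 299.]
 [316. 283.]]
0.105 [[315.0, 352.0], [315.0, 298.0], [315.0, 241.0]]
0.093 [[315.0, 339.0], [315.0, 288.0], [315.0, 234.0]]
0.073 [[315.0, 321.0], [315.0, 274.0], [315.0, 224.0]]
rim [[449.0, 252.0], [289.0, 140.0], [186.0, 298.0], [338.0, 392.0]] mark [[178. 298.]]
now dial0 hole dir [[239. 237.]
 [172. 205.]
 [313. 273.]]
```

The wrist view shows the fingers shut above or beside the bar and the dial unturned, with the 16 mm hole still at the mark, so the grip slipped. I'll back off, open, and fit the dial position more closely.

```bash
python3 -m creep '[[-1,0,0,0,0,0],[-3,0,0,0.1,0,0],[-5,0,0,0.2,0,0],[-7,0,0,0.3,0,0],[-7,0,0,0.45,0,0],[-7,0,0,0.6,0,0],[-7,0,0,0.65,0,0],[-7,0,0,0.65,0,0],[-7,0,0,0.65,0,0]]' 0.35
cat >> h.py <<'E'
def frame(Q): return R.from_euler('z',Q[2])*R.from_euler('y',-np.radians(43))
E
python3 - <<'E'
from h import *
import cv2
s=arm.sense(); m=viewer.camera_model("wrist"); im=viewer.get_image("wrist"); cv2.imwrite("pics/w4.png",im)
print(s["ee_pos"],s["joints"].round(2))
d=cut_out("wrist","dial_grip"); g=d[0]["region"]; print([(x["score"],x["at"],x["region"].sum()) for x in d])
h=cv2.cvtColor(im,cv2.COLOR_BGR2HSV)
o=((h[...,0]<20)&(h[...,0]>7)&(h[...,1]>150)&(h[...,2]>120)).astype(np.uint8)
n,l,st,ce=cv2.connectedComponentsWithStats(o); k=[i for i in range(1,n) if st[i,4]>300]; print([(st[i].tolist(),ce[i].round().tolist()) for i in k])
print("tcp",proj(m,[s["ee_pos"]]), "grip pred",proj(m,[axpt(.093),axpt(.105)]))
E
```

```text
clock: 5.75
ee_pos: [0.5775, -0.0667, 0.2923]
ee_rot: [0.685, 0.303, -0.269, 0.606]
ft_force: [0.8, 0.4, 0.0]
width: 0.0555
[ 0.577507   -0.06673717  0.29225299] [-0.07 -0.03  0.22  2.2  -0.64  0.3   0.65]
[(0.74, [300.9, 231.3], np.int64(22257))]
[([285, 221, 50, 79, 1611], [309.0, 265.0])]
tcp [[315.32560971 298.69692741]] grip pred [[315.86676849 248.59317913]
 [315.7561056  253.94313819]]
```

View pics/w4.png

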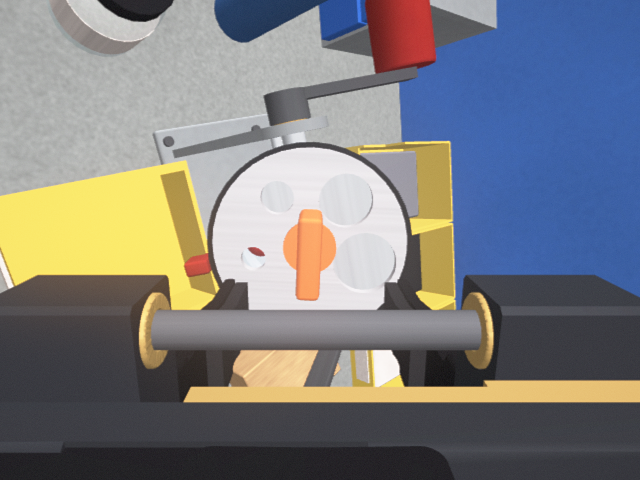

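```bash
python3 - <<'E'
from h import *
m=viewer.camera_model("wrist"); s=arm.sense(); R0=R.from_quat(s["ee_rot"])
off=R0.inv().apply(np.array(m["eye"])-s["ee_pos"]); ro=R0.inv()*R.from_quat(m["orientation"])
R2=R.from_quat([0.686,0.302,-0.269,0.606]); p2=np.array([.6245,-.0606,.2418])
m2=dict(m,eye=p2+R2.apply(off),orientation=(R2*ro).as_quat())
X=frame(Q); a=np.linspace(0,2*np.pi,361)
ring=np.c_[np.cos(a)*.0655,np.sin(a)*.0655,0*a+.075]
def ext(o,mm):
    p=proj(mm,X.apply(ring+o)+axpt(0)); return np.r_[p[:,0].min(),p[:,0].max(),p[:,1].min()]
def f(o): return np.r_[ext(o,m)-[209,411,143],ext(o,m2)-[170,441,145]]
print("pred0",ext([0,0,0],m),ext([0,0,0],m2))
r=least_squares(f,[0,0,0]); print("offset in dial frame (up-slope,y,out)",r.x,r.fun.round(1))
for mm in(m,m2):
  for th in (-.18,): 
    u=np.array([-np.sin(th),np.cos(th),0])
    print([proj(mm,X.apply(r.x+[0,0,d]+k*u)+axpt(0)).round().tolist() for d in(.105,) for k in(-.025,.025)],proj(mm,X.apply(r.x+[-.07,0,.073])+axpt(0)))
E
```

```text
pred0 [214.95405497 417.55444036 137.18408437] [180.63043791 449.11105251 137.58608662]
offset in dial frame (up-slope,y,out) [-0.00485557 -0.00244696  0.00217997] [-1.3  0.3 -0.2  0.8 -0.   0.2]
[[[309.0, 301.0]], [[308.0, 218.0]]] [[204.78717181 264.77058119]]
[[[304.0, 362.0]], [[303.0, 250.0]]] [[168.08947241 305.85935088]]
```

```bash
cat >> h.py <<'E'
O=np.array([-.0049,-.0024,.0022])
def dpt(d,l=(0,0)): return body(Q,[[0,0,.165]])[0]+frame(Q).apply(O+[l[0],l[1],d])
E
python3 - <<'E'
from h import *
print(rows(dpt(.13),dialR(-.22)[0]),rows(dpt(.099),dialR(-.22)[0]))
E
```

```text
(array([ 4.16, -0.43,  0.29]), array([0.04 , 0.001, 0.005])) (array([ 7.26, -0.42,  0.29]), array([0.04 , 0.001, 0.005]))
```

```bash
python3 -m creep '[[2,-0.4,0.3,0.04,0,0],[4,-0.4,0.3,0.04,0,0],[5.5,-0.4,0.3,0.04,0,0],[6.5,-0.4,0.3,0.04,0,0],[7.2,-0.4,0.3,0.04,0,0],[7.2,-0.4,0.3,0.04,0,0],[7.2,-0.4,0.3,0.04,0,0],[7.2,-0.4,0.3,0.04,0,0]]' 0.5
python3 - <<'E'
from h import *
print(rows(dpt(.099),dialR(-.22)[0]),arm.sense()["joints"].round(2))
E
python3 -m creep '[[0,0,0,0,0,0],[0,0,0,0,0,0],[0,0,0,0,0,0],[0,0,0,0,0,0],[0,0,0,0,0,0],[0,0,0,0,0,0],[0,0,0,0,0,0],[0,0,0,0,0,0]]' 1 30
python3 -m creep '[[0,0,0,0,0,0],[0,0,0,0,0,0]]'
python3 - <<'E'
from h import *
print(rows(dpt(.099),dialR(-.22)[0]),arm.sense()["joints"].round(2))
E
```

```text
clock: 6.65
ee_pos: [0.623, -0.0637, 0.2388]
ee_rot: [0.697, 0.298, -0.276, 0.591]
ft_force: [-1.2, -0.5, 0.3]
width: 0.0434
(array([ 0.26, -0.2 , -0.04]), array([-0.002,  0.001,  0.008])) [ 0.05  0.13  0.08  2.18 -1.04  0.21  1.  ]
clock: 7.45
ee_pos: [0.622, -0.0631, 0.2372]
ee_rot: [0.697, 0.299, -0.276, 0.591]
ft_force: [-5.8, -0.2, -0.2]
width: 0.012
clock: 7.65
ee_pos: [0.6221, -0.063, 0.2372]
ee_rot: [0.696, 0.299, -0.276, 0.591]
ft_force: [-5.8, -0.7, 0.8]
width: 0.0126
(array([ 0.19, -0.02, -0.  ]), array([-0.001,  0.   ,  0.011])) [ 0.05  0.13  0.08  2.18 -1.04  0.21  1.  ]
```

```bash
python3 -m creep '[[0,0,0,-0.1,0,0],[0,0,0,-0.2,0,0],[0,0,0,-0.3,0,0],[0,0,0,-0.4,0,0],[0,0,0,-0.4,0,0]]' - 40
python3 - <<'E'
from h import *
print(rows(dpt(.099),dialR(-.22+.4)[0]),arm.sense()["joints"].round(2))
E
```

```text
clock: 8.15
ee_pos: [0.6223, -0.063, 0.2374]
ee_rot: [0.565, 0.348, -0.211, 0.717]
ft_force: [-4.9, 0.9, 0.6]
width: 0.0114
(array([ 0.2 , -0.04, -0.02]), array([-0.001, -0.004,  0.01 ])) [ 0.05  0.13  0.08  2.18 -1.04  0.21  1.39]
```

```bash
python3 -m creep '[[0,0,0,-0.1,0,0],[0,0,0,-0.2,0,0],[0,0,0,-0.3,0,0],[0,0,0,-0.4,0,0],[0,0,0,-0.4,0,0]]'
python3 - <<'E'
from h import *
import cv2
print(rows(dpt(.099),dialR(-.22+.8)[0]),arm.sense()["joints"].round(2))
w=viewer.get_image("wrist"); s=viewer.get_image("side")
cv2.imwrite("pics/w5.png",np.hstack([w[140:440,100:500],cv2.resize(s[215:335,340:500],None,fx=2.5,fy=2.5)]))
E
```

```text
clock: 8.65
ee_pos: [0.6224, -0.0629, 0.2376]
ee_rot: [0.412, 0.383, -0.138, 0.815]
ft_force: [-5.4, 0.2, 0.5]
width: 0.0117
(array([ 0.2 , -0.06, -0.03]), array([-0.001, -0.007,  0.007])) [ 0.05  0.13  0.07  2.18 -1.04  0.21  1.79]
```

View pics/w5.png

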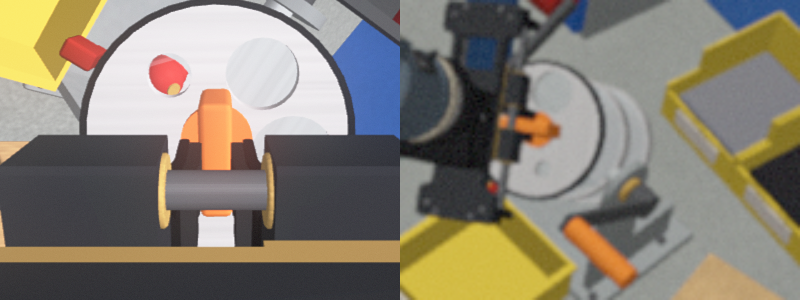

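The bar is held squarely between the pads (crop x≈215), and the dial has turned so the 21 mm hole (crop (170,75), a ball behind it) is nearing the mark at (80,52). I'll finish to the second click, then regrasp half a turn round.

```bash
python3 -m creep '[[0,0,0,-0.1,0,0],[0,0,0,-0.2,0,0],[0,0,0,-0.3,0,0],[0,0,0,-0.4,0,0],[0,0,0,-0.43,0,0],[0,0,0,-0.43,0,0]]'
python3 -m creep '[[0,0,0,0,0,0],[0,0,0,0,0,0],[0,0,0,0,0,0],[-1.5,0,0,0,0,0],[-3,0,0,0,0,0],[-4.5,0,0,0,0,0],[-5.5,0,0,0.1,0,0],[-5.5,0,0,0.25,0,0],[-5.5,0,0,0.4,0,0],[-5.5,0,0,0.55,0,0],[-5.5,0,0,0.7,0,0],[-5.5,0,0,0.85,0,0],[-5.5,0,0,1.0,0,0],[-5.5,0,0,1.15,0,0],[-5.5,0,0,1.3,0,0],[-5.5,0,0,1.45,0,0],[-5.5,0,0,1.57,0,0],[-5.5,0,0,1.57,0,0]]' 0.5
python3 -m creep '[[0,0,0,0.15,0,0],[0,0,0,0.3,0,0],[0,0,0,0.45,0,0],[0,0,0,0.6,0,0],[0,0,0,0.75,0,0],[0,0,0,0.9,0,0],[0,0,0,1.05,0,0],[0,0,0,1.2,0,0],[0,0,0,1.35,0,0],[0,0,0,1.5,0,0],[0,0,0,1.57,0,0],[0,0,0,1.57,0,0],[0,0,0,1.57,0,0]]'
python3 - <<'E'
from h import *
import cv2
print(rows(dpt(.099),dialR(-.22+1.23)[1]),arm.sense()["joints"].round(2))
w=viewer.get_image("wrist"); cv2.imwrite("pics/w6.png",w); m=viewer.camera_model("wrist")
h=cv2.cvtColor(w,cv2.COLOR_BGR2HSV)
o=((h[...,0]<20)&(h[...,0]>7)&(h[...,1]>150)&(h[...,2]>120)).astype(np.uint8); o[300:]=0
n,l,st,ce=cv2.connectedComponentsWithStats(o); k=[i for i in range(1,n) if st[i,4]>300]
print([(st[i].tolist(),ce[i].round().tolist()) for i in k],"pred",proj(m,[dpt(.093),dpt(.105)]).round())
E
```

```text
clock: 9.35
ee_pos: [0.6225, -0.0627, 0.2377]
ee_rot: [0.229, 0.404, -0.053, 0.884]
ft_force: [-4.9, 1.2, 0.6]
width: 0.0118
clock: 11.15
ee_pos: [0.5869, -0.0686, 0.2794]
ee_rot: [0.787, 0.247, -0.322, 0.465]
ft_force: [0.1, -0.3, -0.1]
width: 0.0435
clock: 12.45
ee_pos: [0.5864, -0.0684, 0.279]
ee_rot: [0.885, -0.052, -0.403, -0.226]
ft_force: [0.6, -0.7, 0.3]
width: 0.0432
(array([5.71, 0.04, 0.19]), array([ 0.003,  0.007, -0.004])) [-0.04  0.    0.19  2.2  -0.74  0.28 -1.21]
[([545, 145, 95, 94, 4619], [599.0, 195.0]), ([307, 233, 34, 67, 811], [321.0, 276.0])] pred [[316. 261.]
 [316. 268.]]
```

View pics/w6.png

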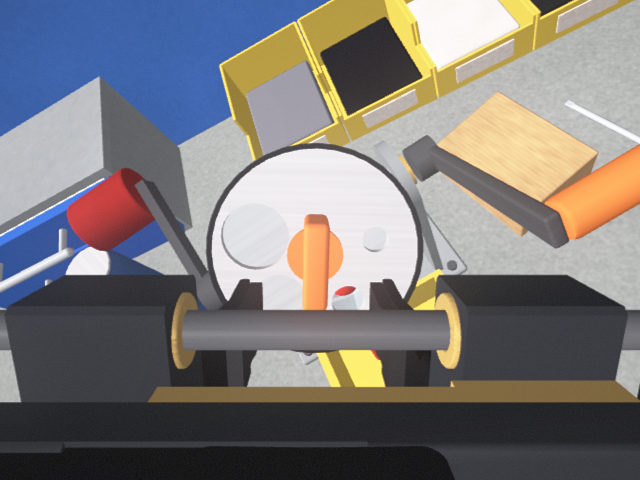

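The bar is upright at x≈316, centred between the open fingers, and the 21 mm hole at (345,295) is by the mark. I'll grip again and turn to the third click.

```bash
python3 -m creep '[[1.5,0,0.2,0,0,0],[3,0,0.2,0,0,0],[4.5,0,0.2,0,0,0],[5.5,0,0.2,0,0,0],[5.7,0,0.2,0,0,0],[5.7,0,0.2,0,0,0],[5.7,0,0.2,0,0,0]]'
python3 -m creep '[[0,0,0,0,0,0],[0,0,0,0,0,0],[0,0,0,0,0,0],[0,0,0,0,0,0],[0,0,0,0,0,0],[0,0,0,0,0,0],[0,0,0,0,0,0]]' 1 40
python3 -m creep '[[0,0,0,-0.1,0,0],[0,0,0,-0.2,0,0],[0,0,0,-0.3,0,0],[0,0,0,-0.4,0,0],[0,0,0,-0.5,0,0],[0,0,0,-0.6,0,0],[0,0,0,-0.7,0,0],[0,0,0,-0.8,0,0],[0,0,0,-0.9,0,0],[0,0,0,-1.0,0,0],[0,0,0,-1.1,0,0],[0,0,0,-1.2,0,0],[0,0,0,-1.23,0,0],[0,0,0,-1.23,0,0],[0,0,0,-1.23,0,0]]'
python3 - <<'E'
from h import *
print(rows(dpt(.099),dialR(-.22+2.46)[1]),arm.sense()["joints"].round(2))
E
```

```text
clock: 13.2
ee_pos: [0.6231, -0.063, 0.2374]
ee_rot: [0.885, -0.053, -0.404, -0.227]
ft_force: [0.1, -0.5, -0.4]
width: 0.0435
clock: 13.9
ee_pos: [0.6231, -0.0626, 0.237]
ee_rot: [0.885, -0.053, -0.404, -0.227]
ft_force: [-1.5, 0.4, 1.2]
width: 0.0122
clock: 15.4
ee_pos: [0.623, -0.0619, 0.2369]
ee_rot: [0.854, 0.19, -0.36, 0.324]
ft_force: [-2.8, 2.7, 2.3]
width: 0.0124
(array([0.1 , 0.03, 0.12]), array([-0.   ,  0.007,  0.009])) [ 0.05  0.13  0.08  2.18 -1.04  0.21  0.31]
```

```bash
python3 -m creep '[[0,0,0,0,0,0],[0,0,0,0,0,0],[0,0,0,0,0,0],[-1.5,0,0,0,0,0],[-3,0,0,0,0,0],[-5,0,0,0,0,0],[-8,0,0,0,0,0],[-11,0,0,0,0,0],[-11,0,0,0,0,0],[-11,0,0,0,0,0]]' 0.5
python3 - <<'E'
from h import *
import cv2
print(arm.sense()["joints"].round(2))
w=viewer.get_image("wrist"); cv2.imwrite("pics/w7.png",w); m=viewer.camera_model("wrist")
X=frame(Q)
print("centre, mark dir, pred 34 hole", proj(m,[dpt(.073),dpt(.073,(-.07,0)),dpt(.073,(-.04,0))]).round())
E
```

```text
clock: 16.4
ee_pos: [0.5499, -0.0729, 0.3187]
ee_rot: [0.854, 0.189, -0.36, 0.325]
ft_force: [-0.1, -0.6, 0.3]
width: 0.0434
[-0.01 -0.11  0.17  2.2  -0.51  0.37 -0.19]
centre, mark dir, pred 34 hole [[315. 230.]
 [259. 300.]
 [282. 271.]]
```

View pics/w7.png

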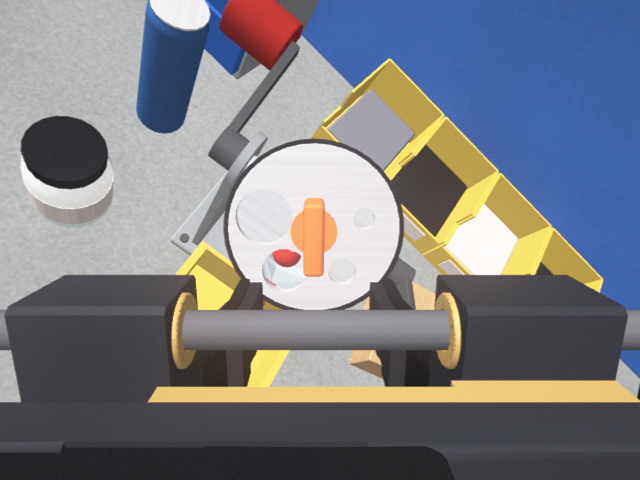

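The 34 mm hole at (284,270) sits where the opening is predicted, (282,271), with a ball behind it, so the dial has clicked in correctly. Next is the lever.

```bash
python3 - <<'E'
from h import *
c=lambda a,up=0,y=-.158: body(Q,[[-.005-.14*np.cos(np.radians(a)),y,.163+.14*np.sin(np.radians(a))+.011+.019+up]])[0]
Rt=dialR(0,0)[0]
print(c(34,.04),rows(c(34,.06),Rt),rows(c(34,.04),Rt))
for a in (34,24,14,4,-6,-16,-26,-30): print(a,100*Rt.inv().apply(c(a)-c(34,.04)).round(4))
E
```

```text
[ 0.5956144  -0.22342005  0.31128701] (array([ 0.69, 13.95,  7.44]), array([-0.858, -0.334, -0.687])) (array([ 2.17, 13.11,  8.5 ]), array([-0.858, -0.334, -0.687]))
34 [ 4.  0. -0.]
24 [ 6.13 -1.18 -0.  ]
14 [ 8.44 -1.98  0.  ]
4 [10.85 -2.36 -0.  ]
-6 [13.29 -2.32 -0.  ]
-16 [15.69 -1.85 -0.  ]
-26 [17.97 -0.98 -0.  ]
-30 [18.83 -0.52 -0.  ]
```

```bash
python3 -m creep '[[-3,3,1.5,0,0,0],[-3,6,3,-0.1,-0.04,-0.08],[-2.5,9,5,-0.2,-0.08,-0.16],[-2,12,6.5,-0.31,-0.12,-0.25],[-1,14,7.4,-0.41,-0.16,-0.33],[0,14,7.4,-0.52,-0.2,-0.41],[0.7,14,7.4,-0.62,-0.24,-0.5],[0.7,14,7.4,-0.72,-0.28,-0.58],[0.7,14,7.4,-0.82,-0.32,-0.66],[0.7,14,7.4,-0.86,-0.334,-0.69],[0.7,14,7.4,-0.86,-0.334,-0.69],[0.7,14,7.4,-0.86,-0.334,-0.69]]' 1 30
python3 - <<'E'
from h import *
import cv2
s=arm.sense(); print(s["joints"].round(2), rows([.5956,-.2234,.3113],dialR(0,0)[0]))
w=viewer.get_image("side"); cv2.imwrite("pics/s8.png",w); m=viewer.camera_model("wrist"); W=viewer.get_image("wrist"); cv2.imwrite("pics/w8.png",W)
h=cv2.cvtColor(W,cv2.COLOR_BGR2HSV); o=((h[...,0]<20)&(h[...,0]>5)&(h[...,1]>180)&(h[...,2]>100)).astype(np.uint8)
n,l,st,ce=cv2.connectedComponentsWithStats(o); print([(st[i].tolist(),ce[i].round().tolist()) for i in range(1,n) if st[i,4]>300])
H=lambda y:body(Q,[[-.005-.14*np.cos(np.radians(34)),y,.163+.14*np.sin(np.radians(34))]])[0]
print("handle ends pred",proj(m,[H(-.184),H(-.112)]).round(), "tip",proj(m,[s["ee_pos"]+R.from_quat(s["ee_rot"]).apply([.019,0,0])]).round())
E
```

```text
clock: 17.65
ee_pos: [0.5957, -0.2238, 0.3312]
ee_rot: [0.465, 0.533, -0.466, 0.531]
ft_force: [-0.6, 0.1, 0.0]
width: 0.0007
[ 0.01  0.34  0.39  1.49 -0.13  1.33  0.54] (array([ 1.99,  0.01, -0.03]), array([ 0.001, -0.001,  0.003]))
[([369, 0, 71, 17, 561], [397.0, 6.0])]
handle ends pred [[317. 283.]
 [317. 170.]] tip [[317. 282.]]
```

```bash
python3 - <<'E'
from h import *
import cv2
W=viewer.get_image("wrist")
print([(d["score"],d["at"],int(d["region"].sum())) for d in cut_out("wrist","lever_handle")])
print(W[200,300:335:3].tolist(), W[150:300:15,317].tolist())
b=W.astype(int); o=((b[...,2]-b[...,0]>60)&(b[...,2]-b[...,1]>30)).astype(np.uint8)
n,l,st,ce=cv2.connectedComponentsWithStats(o); print([(st[i].tolist(),ce[i].round().tolist()) for i in range(1,n) if st[i,4]>200])
E
```

```text
[(0.78, [438.0, 56.7], 28520)]
[[177, 178, 182], [75, 120, 220], [84, 142, 242], [90, 152, 249], [91, 157, 251], [93, 162, 253], [94, 165, 253], [94, 164, 253], [93, 164, 253], [90, 157, 251], [87, 149, 248], [81, 138, 239]] [[170, 174, 176], [88, 91, 100], [95, 164, 253], [93, 163, 253], [95, 164, 253], [95, 166, 253], [93, 163, 253], [91, 162, 253], [91, 163, 253], [63, 76, 114]]
[([322, 0, 19, 20, 307], [331.0, 8.0]), ([368, 0, 73, 18, 774], [401.0, 6.0]), ([456, 119, 33, 7, 218], [472.0, 122.0]), ([301, 168, 37, 119, 3933], [319.0, 225.0]), ([386, 178, 125, 97, 9359], [452.0, 228.0]), ([289, 293, 7, 70, 293], [291.0, 326.0]), ([337, 293, 7, 71, 288], [340.0, 327.0]), ([20, 381, 493, 21, 8188], [285.0, 393.0])]
```

The handle is where predicted (centre column 319 against 317). I'll push down along its arc.

```bash
python3 -m creep '[[3,0,0,0,0,0],[5,0,0,0,0,0],[6,0,0,0,0,0],[7.1,-0.6,0,0,0,0],[8.2,-1.2,0,0,0,0],[9.3,-1.6,0,0,0,0],[10.5,-2,0,0,0,0],[11.7,-2.2,0,0,0,0],[12.9,-2.4,0,0,0,0],[14.1,-2.4,0,0,0,0],[15.3,-2.3,0,0,0,0]]'
python3 -m creep '[[1.2,0.2,0,0,0,0],[2.4,0.5,0,0,0,0],[3.5,0.9,0,0,0,0],[4.7,1.3,0,0,0,0],[5.6,1.8,0,0,0,0],[5.6,1.8,0,0,0,0],[5.6,1.8,0,0,0,0]]'
python3 - <<'E'
from h import *
import cv2
s=arm.sense(); print(s["joints"].round(2))
cv2.imwrite("pics/s9.png",viewer.get_image("side"))
m=viewer.camera_model("side"); sc=viewer.camera_model("scene")
im=viewer.get_image("scene"); cv2.imwrite("pics/sc9.png",im)
H=lambda a:body(Q,[[-.005-.14*np.cos(a),-.148,.163+.14*np.sin(a)]])[0]
for c in(.34,-.75): print(proj(m,[H(c)]).round(),proj(sc,[H(c)]).round())
for n in ("lever_handle","dial_grip","ball1","bin"):
  for c in("side","scene"): print(n,c,[(round(d["score"],2),np.round(d["at"]).tolist(),int(d["region"].sum())) for d in cut_out(c,n)[:4]])
E
```

```text
clock: 18.95
ee_pos: [0.5564, -0.2298, 0.1765]
ee_rot: [0.46, 0.541, -0.474, 0.521]
ft_force: [-32.4, -2.4, 8.4]
width: 0.0005
clock: 19.65
ee_pos: [0.5625, -0.2287, 0.1121]
ee_rot: [0.455, 0.547, -0.48, 0.513]
ft_force: [-38.0, -7.2, -14.5]
width: 0.0005
[ 0.05  0.51  0.35  1.78 -0.19  0.95  0.61]
[[411. 330.]] [[188. 250.]]
[[413. 355.]] [[203. 291.]]
lever_handle side [(0.84, [382.0, 280.0], 1495), (0.74, [470.0, 412.0], 479), (0.49, [466.0, 347.0], 1965)]
lever_handle scene [(0.87, [273.0, 276.0], 5084)]
dial_grip side [(0.7, [386.0, 290.0], 929), (0.31, [469.0, 410.0], 467)]
dial_grip scene [(0.65, [253.0, 248.0], 221)]
ball1 side [(0.55, [385.0, 283.0], 1757)]
ball1 scene []
bin side [(0.73, [361.0, 325.0], 2743), (0.62, [386.0, 291.0], 977)]
bin scene [(0.71, [253.0, 251.0], 304), (0.65, [232.0, 278.0], 309), (0.62, [274.0, 300.0], 9189)]
```

The tool shows 38 N along −x and has been pushed about 3 cm off its path, so the tip has probably slid to the front of the handle. I'll relieve that first, then look.

```bash
python3 -m creep '[[0,-2,0,0,0,0],[0,-4,0,0,0,0],[0,-5,0,0,0,0],[0,-5,0,0,0,0],[0,-5,0,0,0,0]]'
python3 - <<'E'
from h import *
import cv2
s=arm.sense(); print(s["joints"].round(2))
w,sd,sc=[viewer.get_image(c) for c in("wrist","side","scene")]
for n,i in zip(("w","sd","sc"),(w,sd,sc)): cv2.imwrite(f"pics/{n}10.png",i)
a=cv2.resize(w,(400,300)); b=cv2.resize(sd[225:375,320:520],(400,300)); c=cv2.resize(sc[225:375,160:360],(400,300))
b2=cv2.resize(cv2.imread("pics/s9.png")[225:375,320:520],(400,300))
cv2.imwrite("pics/last.png",np.vstack([np.hstack([a,b]),np.hstack([c,b2])]))
E
```

```text
clock: 20.65
ee_pos: [0.5424, -0.2306, 0.124]
ee_rot: [0.465, 0.532, -0.465, 0.533]
ft_force: [0.8, 0.4, -0.1]
width: 0.0003
[ 0.07  0.44  0.35  1.86 -0.19  0.88  0.64]
```

View pics/last.png

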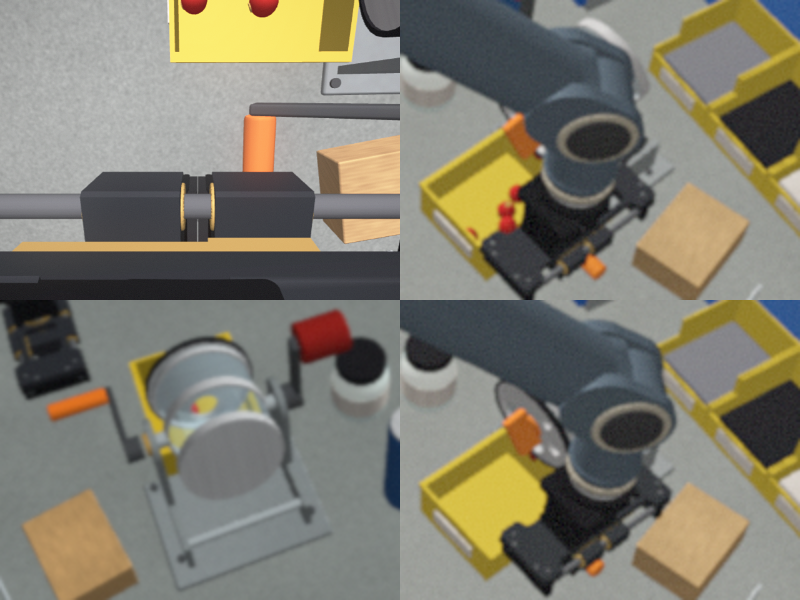

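The drum is over. The composite shows red knobs in the bin (side view, around (515,190), (505,210) and (470,232)) and the handle low at wrist (260,145). I'll retreat straight up and verify.

```bash
python3 -m creep '[[-3,0,0,0,0,0],[-7,0,0,0,0,0],[-11,0,0,0,0,0],[-15,0,0,0,0,0],[-19,0,0,0,0,0],[-22,0,0,0,0,0],[-22,-4,0,0,0,0],[-22,-8,0,0,0,0],[-22,-11,0,0,0,0],[-22,-11,0,0,0,0],[-22,-11,0,0,0,0],[-22,-11,0,0,0,0]]'
cat > chk.py <<'E'
from h import *
import cv2
def red(im):
    h=cv2.cvtColor(im,cv2.COLOR_BGR2HSV); return (((h[...,0]<6)|(h[...,0]>172))&(h[...,1]>140)&(h[...,2]>70)).astype(np.uint8)
for c in("side","wrist","scene"):
    im=viewer.get_image(c); cv2.imwrite(f"pics/e_{c}.png",im)
    n,l,st,ce=cv2.connectedComponentsWithStats(red(im)); print(c,[(st[i].tolist(),ce[i].round().tolist()) for i in range(1,n) if st[i,4]>12])
    for k in("ball1","bin"): print(k,[(round(d["score"],2),np.round(d["at"]).tolist(),int(d["region"].sum())) for d in cut_out(c,k)[:6]])
sd,sc=viewer.camera_model("side"),viewer.camera_model("scene")
B=[[.5765,-.071,.1156]]
fl=[[sx*.071,sy*.061,.016] for sx,sy in((1,1),(1,-1),(-1,-1),(-1,1))]
print("bin inner side",proj(sd,body(B[0],fl)).round().tolist())
H=lambda a:body(Q,[[-.005-.14*np.cos(a),-.148,.163+.14*np.sin(a)]])[0]
for a in(-.3,-.75): print("handle",proj(sd,[H(a)]).round(),proj(sc,[H(a)]).round())
for c in("side","scene"):
    im=cv2.imread(f"pics/e_{c}.png").astype(int); o=((im[...,2]-im[...,0]>100)&(im[...,2]-im[...,1]>60)&(im[...,1]-im[...,0]>25)).astype(np.uint8)
    n,l,st,ce=cv2.connectedComponentsWithStats(o); print("orange",c,[(st[i].tolist(),ce[i].round().tolist()) for i in range(1,n) if st[i,4]>20])
E
python3 chk.py
```

```text
clock: 22.0
ee_pos: [0.434, -0.2449, 0.3437]
ee_rot: [0.464, 0.533, -0.465, 0.532]
ft_force: [0.5, 0.4, -0.0]
width: 0.0006
side [([296, 150, 7, 9, 45], [299.0, 154.0]), ([363, 336, 6, 5, 17], [365.0, 338.0])]
ball1 []
bin [(0.92, [381.0, 342.0], 1241), (0.3, [231.0, 250.0], 448)]
wrist [([511, 27, 24, 24, 384], [523.0, 38.0]), ([410, 52, 14, 23, 255], [415.0, 63.0]), ([435, 60, 22, 23, 392], [446.0, 71.0]), ([408, 89, 13, 20, 228], [413.0, 99.0])]
ball1 [(0.96, [521.0, 44.0], 517), (0.64, [416.0, 63.0], 317), (0.63, [443.0, 73.0], 506), (0.58, [412.0, 100.0], 280)]
bin [(0.71, [470.0, 59.0], 15915), (0.69, [582.0, 60.0], 11986)]
scene [([302, 222, 28, 25, 482], [316.0, 234.0]), ([233, 264, 4, 7, 18], [234.0, 266.0]), ([503, 268, 8, 8, 42], [506.0, 272.0])]
ball1 []
bin [(0.77, [234.0, 259.0], 380)]
bin inner side [[374.0, 299.0], [405.0, 331.0], [362.0, 361.0], [332.0, 327.0]]
handle [[406. 351.]] [[196. 270.]]
handle [[413. 355.]] [[203. 291.]]
orange side [([403, 340, 25, 25, 243], [415.0, 352.0])]
orange scene [([189, 284, 30, 15, 219], [203.0, 291.0])]
```

```bash
python3 - <<'E'
from h import *
import cv2
m=viewer.camera_model("wrist"); Rm=R.from_quat(m["orientation"]); b=np.array([.5765,-.071,.1156])
def back(p,z):
    d=Rm.apply([(p[0]-m["cx"])/m["fx"],-(p[1]-m["cy"])/m["fy"],-1]); e=np.array(m["eye"]); return e+d*(z-e[2])/d[2]
for p in((523,38),(415,63),(446,71),(413,99)):
    P=back(p,.0165); print(P.round(3),R.from_euler('z',-b[2]).apply(P-[b[0],b[1],0])[:2].round(3))
im=cv2.imread("pics/e_wrist.png"); h=cv2.cvtColor(im,cv2.COLOR_BGR2HSV)
y=((h[...,0]>20)&(h[...,0]<34)&(h[...,1]>120)&(h[...,2]>60)).astype(np.uint8); y[250:]=0
cs,_=cv2.findContours(y,0,2); c=max(cs,key=cv2.contourArea)
print("seen outline",cv2.approxPolyDP(c,6,True)[:,0].tolist())
B=np.array([[sx*.075,sy*.065,z] for z in(.06,0) for sx,sy in((1,1),(1,-1),(-1,-1),(-1,1))]); print("pred top/bottom corners",proj(m,body(b,B)).round().tolist())
for nm,f in(("before","pics/scene1.png"),("after","pics/e_scene.png")):
    i=cv2.imread(f); 
a,c2=cv2.imread("pics/scene1.png"),cv2.imread("pics/e_scene.png"); df=(cv2.absdiff(a,c2).max(2)>45).astype(np.uint8)
df=cv2.morphologyEx(df,cv2.MORPH_OPEN,np.ones((3,3))); n,l,st,ce=cv2.connectedComponentsWithStats(df); print("changed",[st[i].tolist() for i in range(1,n) if st[i,4]>30])
E
```

```text
[ 0.629 -0.049  0.017] [0.055 0.016]
[ 0.519 -0.089  0.017] [-0.059 -0.011]
[ 0.554 -0.092  0.017] [-0.025 -0.018]
[ 0.524 -0.125  0.016] [-0.058 -0.048]
seen outline [[398, 0], [397, 13], [405, 15], [393, 115], [549, 117], [556, 55], [509, 46], [516, 28], [534, 29], [538, 0]]
pred top/bottom corners [[573.0, -28.0], [552.0, 115.0], [405.0, 113.0], [414.0, -32.0], [541.0, -7.0], [524.0, 118.0], [394.0, 115.0], [402.0, -10.0]]
changed [[71, 0, 77, 80, 4469], [243, 0, 30, 108, 747], [106, 77, 66, 97, 3350], [282, 117, 6, 7, 37], [246, 129, 61, 89, 3044], [238, 211, 68, 71, 2171], [301, 221, 30, 32, 630], [170, 238, 37, 18, 345], [232, 256, 27, 36, 447], [258, 269, 12, 21, 151], [311, 273, 40, 28, 693], [189, 283, 30, 17, 258], [295, 283, 6, 14, 56], [267, 297, 8, 8, 57], [293, 304, 8, 7, 33]]
```

```bash
python3 - <<'E'
from workcell import arm
s=arm.sense(); print(s["clock"],s["ft_force"]); print(arm.job_done())
E
```

```text
22.45 [-0.13784616  0.09704406  0.1320841 ]
the job is handed in; nothing more can be done
None
```

All four knobs are in the yellow bin, the drum stays tipped at its stop, and I handed the job in at about 22.5 s of the 72 s allowed.

**Dial:** I turned the dial in two grips from the 16 mm hole to the 34 mm one. Before touching the lever, the picture showed that hole at the opening, within 2 px of where I predicted it. I did not look at the dial again after tipping.

**Lever:** I pressed it down until the drum went over by itself.

**Last checks:**
- **Knobs:** the wrist camera shows four, all inside the bin's inner walls. The side and scene networks did not report any, because the view was partly hidden.
- **Drum:** the handle lies within about 3 px of its predicted end-stop position in both fixed cameras.
- **Other things:** the bin outline agrees with where it started, to within a few pixels where visible. The scene picture changed only at the arm, drum, lever and weight.
- **Robot:** it touches nothing, with wrist force close to 0.

**What went less well:**
- **First grip:** it slipped off the dial bar without turning the dial, so I re-measured and gripped again.
- **Lever push:** near the end the closed fingertips slid in front of the handle, reaching about 38 N sideways at the last reading. I took no readings between the two push commands, so a brief higher peak is possible.

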